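# Make up two pottery-painting kits

## Task

Make up the two painting kits, everything standing upright in its bay: in the wooden tray the cup in the bay with the blue felt, the yellow glaze jar in the middle bay beside it and the blue jar in the bay after that; in the dark tray the vase in the bay with the blue felt and the green jar in the middle bay. The bisque is brittle, so set the cup and the vase down rather than dropping them, and leave the red and black jars where they stand.

Things in the scene. Friction and masses are not known exactly. Their poses are not given: they have to be found in the camera images.
- tray_wood: brown wooden kit tray, fixed, 266 x 94 x 14 mm high; walls and floor 5 mm thick. Two cross walls, rim-high, make three bays in a row along its x, each 82 x 84 mm inside, at y = 0: pot bay (bright blue felt, look only) centred at x = -87 mm, middle bay at 0, far bay at +87 mm. Origin: centre of the underside, on the table; z up. Stands left or right, pot bay near or far
- tray_dark: dark charcoal-grey kit tray, fixed, 266 x 94 x 14 mm high; walls and floor 5 mm thick. Two cross walls, rim-high, make three bays in a row along its x, each 82 x 84 mm inside, at y = 0: pot bay (bright blue felt, look only) centred at x = -87 mm, middle bay at 0, far bay at +87 mm. Origin: centre of the underside, on the table; z up. Stands left or right, pot bay near or far
- jar_blue: glaze jar with a blue screw lid and a blue band round its white side, an upright cylinder 46 mm in diameter and 58 mm tall, about 0.11 kg, standing loose on the table. Origin at the centre of its underside, z up; its yaw means nothing
- jar_yellow: glaze jar with a yellow screw lid and a yellow band round its white side, an upright cylinder 46 mm in diameter and 58 mm tall, about 0.11 kg, standing loose on the table. Origin at the centre of its underside, z up; its yaw means nothing
- jar_green: glaze jar with a green screw lid and a green band round its white side, an upright cylinder 46 mm in diameter and 58 mm tall, about 0.11 kg, standing loose on the table. Origin at the centre of its underside, z up; its yaw means nothing
- jar_red: glaze jar with a red screw lid and a red band round its white side, an upright cylinder 46 mm in diameter and 58 mm tall, about 0.11 kg, standing loose on the table. Origin at the centre of its underside, z up; its yaw means nothing. Not part of any kit
- jar_black: glaze jar with a black screw lid and a black band round its white side, an upright cylinder 46 mm in diameter and 58 mm tall, about 0.11 kg, standing loose on the table. Origin at the centre of its underside, z up; its yaw means nothing. Not part of any kit
- cup: unglazed cream bisque cup without a handle, open at the top: upright, 60 mm in diameter with straight sides from 10 mm up to its rim at 60 mm, wall 5 mm, foot 48 mm in diameter, about 0.12 kg, loose. Origin at the centre of its underside, z up; its yaw means nothing
- vase: unglazed cream bisque bud vase: a straight round body 58 mm in diameter from 6 to 50 mm height, narrowing to a 28 mm neck and a 36 mm lip at 82 mm height with a dark mouth on top, about 0.16 kg, loose. Origin at the centre of its underside, z up; its yaw means nothing
Not all that is in view belongs to the job. What is shaped like the vase but purple is not meant.

How it is judged (in metres and radians):
At the end, for the whole second after the job is handed in: Wooden tray: cup in pot bay, yellow jar in middle, blue jar in far bay. Dark tray: vase in pot bay, green jar in middle. Each flat on its bay's floor, 15 (cup), 16 (vase), 21 mm (jars) from bay centre at most, tilt under 0.1 rad, at rest, released. Red, black jars upright, moved under 25 mm (x of cup in the frame of tray_wood between -0.102 and -0.072 m and y of cup in the frame of tray_wood between -0.016 and 0.016 m and z of cup in the frame of tray_wood between 0.001 and 0.009 m and angle between each of cup, jar_yellow, jar_blue, vase, jar_green, jar_red, jar_black's own z axis and vertical below 0.1 rad and linear speed of each of cup, jar_yellow, jar_blue, vase, jar_green, jar_red, jar_black below 0.02 m/s and contact force between each of cup, jar_yellow, jar_blue, vase, jar_green and the fingers below 0.1 N and x of jar_yellow in the frame of tray_wood between -0.021 and 0.021 m and y of jar_yellow in the frame of tray_wood between -0.022 and 0.022 m and z of jar_yellow in the frame of tray_wood between 0.001 and 0.009 m and x of jar_blue in the frame of tray_wood between 0.066 and 0.108 m and y of jar_blue in the frame of tray_wood between -0.022 and 0.022 m and z of jar_blue in the frame of tray_wood between 0.001 and 0.009 m and x of vase in the frame of tray_dark between -0.103 and -0.071 m and y of vase in the frame of tray_dark between -0.017 and 0.017 m and z of vase in the frame of tray_dark between 0.001 and 0.009 m and x of jar_green in the frame of tray_dark between -0.021 and 0.021 m and y of jar_green in the frame of tray_dark between -0.022 and 0.022 m and z of jar_green in the frame of tray_dark between 0.001 and 0.009 m and distance of each of jar_red, jar_black from where it was at the start of the episode below 0.025 m); the robot touches nothing.
It fails at once if the cup is dropped (falls freely faster than 0.9 m/s, a fall of about 4 cm) (contact force between cup and the fingers below 0.05 N and linear speed of cup above 0.9 m/s).
It fails at once if the vase is dropped (falls freely faster than 0.9 m/s, a fall of about 4 cm) (contact force between vase and the fingers below 0.05 N and linear speed of vase above 0.9 m/s).
It fails at once if the red jar is pushed or carried more than 40 mm from its place (distance of jar_red from where it was at the start of the episode above 0.04 m).
It fails at once if the black jar is pushed or carried more than 40 mm from its place (distance of jar_black from where it was at the start of the episode above 0.04 m).
It also fails if it takes over 134 s, if anything falls off the work surface, if the arm or the gripper's body presses on something with over 40 N, if the wrist force passes 120 N, or if a joint passes its speed limit or range.

## Robot

A 6-joint arm with a two-finger parallel gripper is mounted at the origin on the work surface. World frame = base frame: x ahead of the robot, y to its left, z up, the work surface at z = 0. Lengths are in mm, angles in degrees, forces in N, time in s.
With the tool pointing down it reaches from about 325 to 925 mm from the base axis. Payload 3.1 kg.
Tool frame: the origin (TCP) lies at the very end of the fingers, on their centre line; the grasp point (between the pads) lies grasp_offset behind it (grasp_offset is the distance from the TCP to the grasp point, in mm); z points along the fingers, y is the line along which they close (so a half turn about z gives the same grasp; the last joint's range is limited). The gripper opens to 85 mm and grips with 20 to 120 N. Pads are 22 mm wide; open, the fingers measure 114 mm over their backs; the gripper's body (76 mm by 85 mm) begins 54 mm behind the grasp point. The pads swing forward as they close: fully open they stand 13 mm farther back than shut.
Start: joints at [-70.829, 12.427, 92.441, -0, 75.132, -6.429], TCP at [270.073, -563.649, 231.3] pointing down, gripper open.
Joint ranges: [-157.48, 157.48], [-44.54, 120.13], [17.64, 146.25], [-64.5, 244.5], [7.68, 150.69], [-147.95, 147.95]. Speed limits (degrees/s): [159.86, 159.86, 180, 180, 180, 180].

## Interface

Orientations are given as [roll, pitch, yaw] about the fixed x, y, z axes, in that order (R = Rz(yaw) Ry(pitch) Rx(roll)).
In Python, from station import * gives the robot as it stands. Calls block until the motion is done:
- goto(position, orientation): joint-space move of the TCP to a pose.
- move_l(position, attitude=None, speed=150): straight line of the TCP; attitude=None keeps the orientation; speed is the mean speed in mm/s.
- move_j(angles): joint-space move.
- grip(opening, squeeze=None): finger opening in mm; squeeze is the grip in N (None keeps the last); returns when the fingers have stopped.
- wait(seconds).
- solve_ik(position, orientation): joint angles nearest the present ones, or None.
- get_obs(): the state.
- get_image(name): name is "scene" or "top" or "wrist"; returns the picture (480x640x3 uint8, red, green, blue); there is no depth.
- get_calibration(name): a dict with "fx", "fy", "cx", "cy" (pixels), "R" (3x3) and "t" (3): a world point X has camera coordinates R X + t; the wrist camera has in their place "mount" (4x4, takes a point from camera to tool coordinates, whose origin is the TCP and whose axes are the flange's). Camera axes: x right, y down, z forward; pixel columns grow to the right and rows downward; lengths in mm; the calibration is good to about 2 mm. A picture is of the moment at which its call begins: read the wrist's pose just before it. get_calibration takes no time and is no camera call.
A pose or a line that the arm cannot do raises Unreachable and nothing moves.
- sign_off(): hands the job in; it is judged then, once.
Trained networks look in the newest picture that a camera, given by its name, has taken for a name from the list of things; names that differ only in an ending like _2 or _b are one class to them, and where a whole thing is asked for, a point or a joint stands for the part that bears it (a point fixed in the world has none). Each returns a list of dicts, best first, with "score" (0 to 1); they miss things now and then, are a little off and sometimes report something else, mostly with a low value. They report only what shows in the picture. A call takes as long as a camera call. They do not tell look-alikes from the thing itself.
- spot_in(name, camera): "extent" ([centre column, centre row, width, height] in pixels, round what is visible of it).
- regions_of(name, camera): "region" (480x640 bool, what is visible of it) and "extent" ([centre column, centre row, width, height] in pixels, round what is visible of it).
The state is a dict: "t": time; "joint_pos": joint angles; "qvel": joint speeds; "effort": joint torques, N m; "tcp_pos": TCP position; "ee_rot": TCP orientation; "wrist_force": force on the tool from outside, world axes, zero at the start; "moment": the same for the moment, N m; "grip_width": finger opening in mm; "grip_force": force on a finger pad.
Only numpy, scipy, OpenCV 4.12 (cv2) and the standard library are available. Lean on these libraries where they do the work, as an engineer would, in place of code of your own. Each camera call takes 0.05 s, during which the arm holds its last target. There are 200 camera calls.

## Working session

There is one attempt and no reset: what is moved stays moved. The work goes in short steps, each a Python script; the robot and the scene stay as the last script left them, time stands still between calls to the robot, and variables do not carry over. Pictures are saved under pics/ and viewed, at most 14 in all, crops included, and the job is handed in when it is done.

```bash
mkdir -p pics; ls; python3 - <<'E'
from station import *
import cv2
o=get_obs();print(o)
for n in ("top","scene"):
    im=get_image(n);cv2.imwrite(f"pics/{n}0.png",im[:,:,::-1]);c=get_calibration(n);print(n,c)
print(get_calibration("wrist"))
try: print(grasp_offset)
except Exception as e: print(e)
E
```

```text
pics
{'t': 0.0, 'joint_pos': array([-7.08288084e+01,  1.24756896e+01,  9.25287334e+01, -1.30663985e-03,
        7.51304941e+01, -6.42589912e+00]), 'qvel': array([-0.05609302, -0.06466858, -0.02240128,  0.01102974, -0.0439924 ,
        0.01994119]), 'effort': array([-7.00154997e-04, -3.96849096e+01, -3.03857303e+01, -1.05482329e-04,
        9.65317508e-03,  1.57116756e-05]), 'tcp_pos': array([ 269.7985808 , -562.87249607,  229.97749265]), 'ee_rot': array([-1.79865789e+02, -1.38455029e-02,  2.55974113e+01]), 'wrist_force': array([0.28994391, 0.13796264, 0.82418732]), 'moment': array([-0.01714497, -0.0164614 , -0.00257342]), 'grip_force': 0.0, 'grip_width': 85.64911763480747}
top {'fx': 488.9917528123088, 'fy': 488.9917528123088, 'cx': 317.4879545931629, 'cy': 249.32006613156946, 'R': array([[ 0.02573359, -0.99966671,  0.00205978],
       [-0.98781588, -0.02574477, -0.15348285],
       [ 0.15348472,  0.00191498, -0.98814917]]), 't': array([-16.71168679, 597.5402246 , 674.56406087])}
scene {'fx': 510.7794986926958, 'fy': 510.7794986926958, 'cx': 316.4888274084134, 'cy': 239.08262947835203, 'R': array([[ 0.75143924,  0.65943043,  0.02214878],
       [ 0.43471597, -0.46955995, -0.76846306],
       [-0.49634775,  0.58708173, -0.63951072]]), 't': array([-442.01558422, -215.82248121, 1077.74847177])}
{'fx': 390.03367851616207, 'fy': 390.03367851616207, 'cx': 318.6235989496005, 'cy': 236.48027944666086, 'mount': array([[ 1.20825674e-03, -9.56930151e-01, -2.90315736e-01,
         7.35848059e+01],
       [ 9.99999211e-01,  1.25626551e-03,  2.10028132e-05,
         1.54165841e-01],
       [ 3.44615420e-04, -2.90315532e-01,  9.56930913e-01,
        -1.43358033e+02],
       [ 0.00000000e+00,  0.00000000e+00,  0.00000000e+00,
         1.00000000e+00]])}
18.700000000000003
```

View pics/top0.png

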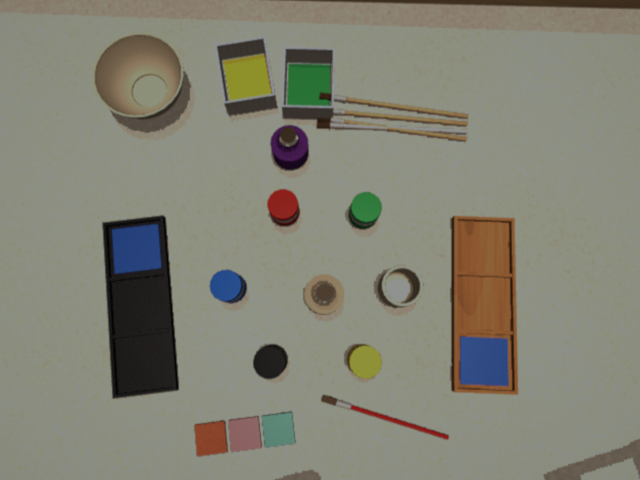

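View pics/scene0.png

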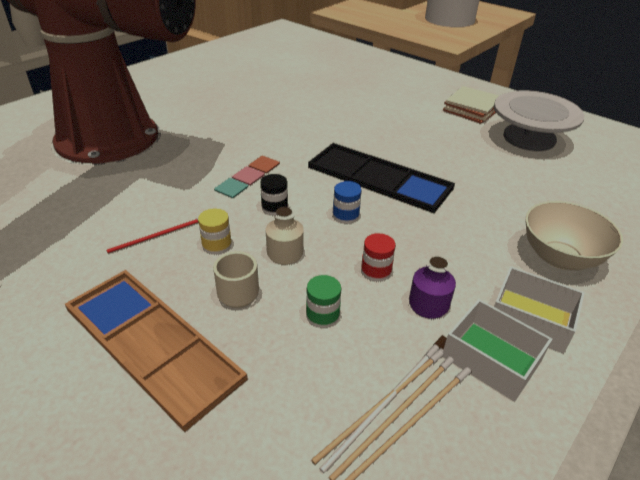

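The top view shows the dark tray on the left, around (140,305), with felt at the far end (135,248). The wooden tray is on the right, around (485,305), with felt at the near end (485,360). Pixel positions in the top view:
- Jars: blue (228,286), yellow (366,361), green (366,210), red (283,207), black (270,361)
- Cup (400,287)
- Cream vase (324,295)
- Purple decoy (290,147)

The scene view agrees with this.

```bash
cat > vis.py <<'E'
import numpy as np, cv2
from scipy.optimize import least_squares
from station import *
A=np.linspace(0,2*np.pi,48,endpoint=False); D=np.c_[np.cos(A),np.sin(A)]
def rings(l): return np.vstack([np.c_[r*D,np.full(48,z)] for r,z in l])
jar=rings([(23,0),(23,58)])
M={**{f"jar_{c}":jar for c in "blue yellow green red black".split()},
 "cup":rings([(24,0),(30,10),(30,60)]),"vase":rings([(29,6),(29,50),(18,82),(26,0)])}
tray=np.array([[x,y,z] for x in(-133,133) for y in(-47,47) for z in(0,14)],float)
M["tray_wood"]=M["tray_dark"]=tray
def proj(P,c):
    q=P@c["R"].T+c["t"]; return q[:,:2]/q[:,2:]*[c["fx"],c["fy"]]+[c["cx"],c["cy"]]
def sup(p): return (p@D.T).max(0)
def pose(p): 
    a=p[2] if len(p)>2 else 0; c,s=np.cos(a),np.sin(a)
    return np.array([[c,-s,0],[s,c,0],[0,0,1]]),np.array([p[0],p[1],0])
def place(name,p):
    R,t=pose(p); return M[name]@R.T+t
def fit(name,views,p0):
    """views: list of (calibration, bool region)"""
    S=[]
    for c,m in views:
        v,u=np.nonzero(m); S.append((c,sup(np.vstack([np.c_[u,v]+d for d in ((-.5,-.5),(.5,.5),(-.5,.5),(.5,-.5))]))))
    f=lambda p:np.hstack([sup(proj(place(name,p),c))-s for c,s in S])
    r=least_squares(f,p0,loss="soft_l1",x_scale=[10,10,.1][:len(p0)]); return r.x,np.sqrt(np.mean(r.fun**2))
def back(u,v,z,c):
    d=c["R"].T@np.array([(u-c["cx"])/c["fx"],(v-c["cy"])/c["fy"],1]); o=-c["R"].T@c["t"]
    return (o+d*(z-o[2])/d[2])[:2]
E
python3 - <<'E'
from vis import *
px={"jar_blue":(228,286),"jar_yellow":(366,361),"jar_green":(366,210),"jar_red":(283,207),"jar_black":(270,361),"cup":(400,287),"vase":(324,295),"tray_wood":(485,305),"tray_dark":(140,305)}
C={n:get_calibration(n) for n in("top","scene")}
for n in C:get_image(n)
for k,(u,v) in px.items():
    b=back(u,v,60 if 'tray' not in k else 14,C["top"]); p0=list(b)+([0.] if 'tray' in k else [])
    V=[];out=[]
    for n in C:
        e=proj(place(k,p0),C[n]).mean(0)
        L=[r for r in regions_of(k,n)]
        L=sorted(L,key=lambda r:np.hypot(*(np.array(r["extent"][:2])-e)))
        if not L or np.hypot(*(np.array(L[0]["extent"][:2])-e))>30: out.append((n,None));continue
        m=np.asarray(L[0]["region"],np.uint8)
        nl,lab,st,_=cv2.connectedComponentsWithStats(m); m=lab==1+st[1:,4].argmax()
        x,r=fit(k,[(C[n],m)],p0); out.append((n,x.round(3),round(r,2),round(L[0]["score"],2)));V.append((C[n],m))
    print(k,b.round(),*out, "BOTH",*( [np.round(q,3) for q in fit(k,V,p0)] if V else []))
print(get_obs()["t"])
E
```

```text
jar_blue [539. 125.] ('top', array([540.66 , 129.346]), np.float64(0.48), 0.71) ('scene', array([543.121, 127.358]), np.float64(0.39), 0.69) BOTH [541.254 129.089] 0.67
jar_yellow [440. -73.] ('top', array([438.74 , -72.008]), np.float64(0.39), 0.79) ('scene', array([440.603, -74.175]), np.float64(0.31), 0.68) BOTH [439.105 -72.642] 0.618
jar_green [656. -71.] ('top', array([661.213, -70.503]), np.float64(0.36), 0.74) ('scene', array([662.466, -72.275]), np.float64(0.29), 0.9) BOTH [661.724 -71.267] 0.551
jar_red [657.  51.] ('top', array([662.269,  52.001]), np.float64(0.56), 0.58) ('scene', array([664.405,  49.546]), np.float64(0.23), 0.65) BOTH [663.107  51.192] 0.738
jar_black [436.  61.] ('top', array([434.785,  61.885]), np.float64(0.27), 0.64) ('scene', array([435.52 ,  60.562]), np.float64(1.21), 0.95) BOTH [434.787  61.618] 0.881
cup [ 544. -121.] ('top', array([ 546.495, -123.626]), np.float64(0.34), 0.67) ('scene', array([ 548.533, -125.157]), np.float64(0.4), 0.64) BOTH [ 547.19  -124.118] 0.629
vase [530. -12.] ('top', array([532.468, -12.142]), np.float64(0.52), 0.95) ('scene', array([538.752, -18.021]), np.float64(4.25), 0.78) BOTH [533.492 -12.961] 3.995
tray_wood [ 524. -257.] ('top', array([ 5.28145e+02, -2.56705e+02, -1.70000e-02]), np.float64(0.42), 0.62) ('scene', array([ 5.29227e+02, -2.57474e+02, -1.50000e-02]), np.float64(0.69), 0.77) BOTH [ 5.28621e+02 -2.57093e+02 -1.70000e-02] 0.655
tray_dark [511. 265.] ('top', array([5.12725e+02, 2.68239e+02, 1.49000e-01]), np.float64(0.61), 0.83) ('scene', array([5.13333e+02, 2.65722e+02, 1.46000e-01]), np.float64(0.57), 0.55) BOTH [5.12630e+02 2.67769e+02 1.48000e-01] 0.687
1.1
```

```bash
cat > act.py <<'E'
import numpy as np
from station import *
W=(528.9,-257.3,-.016); K=(513,267.,.147)
P={"jar_blue":(541.9,128.3,46),"jar_yellow":(439.7,-73.1,46),"jar_green":(661.9,-71.4,46),"cup":(547.5,-124.4,60),"vase":(533.2,-12.6,58)}
H={"cup":20,"vase":15}
def bay(T,s): return T[0]+s*np.cos(T[2]),T[1]+s*np.sin(T[2])
def go(x,y,z,a):
    q=get_obs()["joint_pos"]; best=None
    for k in(0,180,-180):
        o=[180,0,np.degrees(a)+k]; s=solve_ik([x,y,z],o)
        if s is not None:
            c=np.abs(np.array(s)-q).max()
            if best is None or c<best[0]: best=(c,s)
    move_j(best[1])
def chk(s):
    o=get_obs(); print(s,"t%.1f w%.1f f%.1f"%(o["t"],o["grip_width"],o["grip_force"]),o["tcp_pos"].round(1),o["wrist_force"].round(1),flush=True)
def carry(name,T,s,Z=185):
    x,y,d=P[name]; h=H.get(name,20); a=T[2]
    grip(85); go(x,y,Z,a); move_l([x,y,h],speed=200); chk("at")
    grip(d-12,35); chk("grip")
    move_l([x,y,Z],speed=200); chk("lift")
    if abs(get_obs()["grip_width"]-d)>8: raise SystemExit("grasp missed")
    X,Y=bay(T,s); go(X,Y,Z,a); move_l([X,Y,h+25],speed=200); move_l([X,Y,h+5.8],speed=40); chk("placed")
    grip(85); chk("open"); move_l([X,Y,Z],speed=250)
E
python3 - <<'E'
from act import *
carry("cup",W,-87)
import cv2;cv2.imwrite("pics/t1.png",get_image("top")[:,:,::-1])
E
```

```text
at t4.2 w85.1 f0.0 [ 548.7 -125.    21.2] [-0.2 -0.2  0.3]
grip t4.5 w58.9 f38.3 [ 549.2 -125.    22. ] [-0.6  0.2  6.8]
lift t5.5 w59.0 f37.8 [ 546.2 -123.9  183.2] [ 0.5  0.1 -1.1]
placed t7.7 w58.6 f38.8 [ 442.  -256.1   27. ] [-3.7  2.5  9.6]
open t8.1 w85.2 f0.0 [ 441.7 -255.8   25.5] [ 0.3 -0.5  0.1]
```

```bash
python3 - <<'E'
from act import *
carry("jar_yellow",W,0)
carry("jar_blue",W,87)
carry("vase",K,87)
carry("jar_green",K,0)
go(330,0,300,0) if False else go(*[270,-563,230],.4467)
import cv2
for n in("top","scene"):cv2.imwrite(f"pics/{n}2.png",get_image(n)[:,:,::-1])
E
```

```text
at t10.9 w85.0 f0.0 [440.8 -74.   20.8] [ 0.1  0.2 -0.3]
grip t11.3 w45.1 f36.1 [440.7 -73.3  21.2] [-0.6  0.2  6.2]
lift t12.3 w45.3 f35.9 [438.4 -72.7 183.3] [-0.5  0.3 -1.4]
placed t14.6 w45.3 f36.5 [ 528.7 -257.3   26.3] [-3.3  2.3  5.6]
open t15.1 w84.8 f0.0 [ 528.9 -257.3   25.6] [0.1 0.  0.5]
at t18.5 w84.9 f0.0 [543.3 128.1  21.2] [ 0.5  0.9 -0. ]
grip t18.9 w45.4 f36.1 [543.1 128.5  21.4] [-0.8  0.3  6.5]
lift t19.9 w45.0 f35.9 [540.5 128.1 183.2] [-1.1 -0.2 -1.4]
placed t22.9 w45.3 f36.4 [ 615.8 -258.7   26.5] [-2.1  1.3  6.1]
open t23.4 w84.8 f0.0 [ 615.8 -258.7   25.5] [-0.1  0.  -0.3]
at t26.4 w85.0 f0.0 [534.6 -13.1  16.1] [0.9 0.1 0.8]
grip t26.7 w57.0 f38.4 [534.7 -12.8  16.7] [-0.4 -0.7  6.3]
lift t27.7 w56.8 f37.8 [531.8 -12.4 183.2] [-0.4  0.1 -2.1]
placed t30.4 w57.1 f38.6 [599.  279.9  21.7] [-3.  -0.7  5.2]
open t30.8 w85.3 f0.0 [599.  279.7  20.5] [-0.8 -0.2 -0.5]
at t34.1 w84.9 f0.0 [663.4 -71.4  21.6] [ 0.4  0.3 -0.1]
grip t34.6 w45.3 f36.2 [663.1 -71.7  21.6] [-0.4 -0.4  4.4]
lift t35.6 w45.1 f35.9 [660.5 -71.1 182.8] [-0.1  0.1 -1.2]
placed t38.4 w44.8 f36.5 [512.9 267.1  26.5] [-2.2 -1.   5.9]
open t38.9 w85.0 f0.0 [512.9 266.9  25.6] [-0.2  1.5 -0.2]
```

View pics/top2.png

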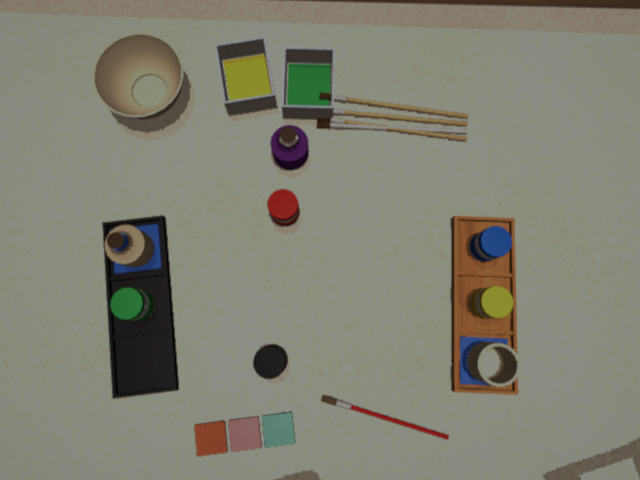

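View pics/scene2.png

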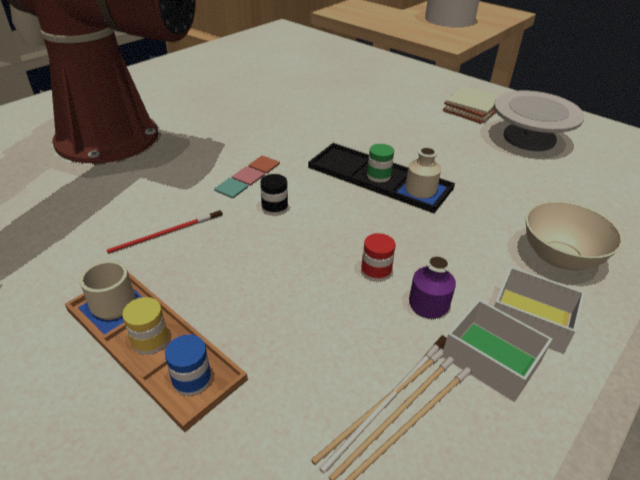

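Both pictures show everything standing upright in its bay, with the red and black jars where they started. I'll check the positions numerically.

```bash
python3 - <<'E'
from vis import *
from act import W,K,bay
C={n:get_calibration(n) for n in("top","scene")}
for n in C:get_image(n)
for k,T,s,sg in(("cup",W,-87,1),("jar_yellow",W,0,1),("jar_blue",W,87,1),("vase",K,87,1),("jar_green",K,0,1)):
    M[k]=M[k]+[0,0,5]; b=np.array(bay(T,s))
    for n in C:
        e=proj(place(k,b),C[n]).mean(0)
        L=sorted(regions_of(k,n),key=lambda r:np.hypot(*(np.array(r["extent"][:2])-e)))
        if L:
            x,r=fit(k,[(C[n],L[0]["region"])],b); print(k,n,(x-b).round(1),round(r,2))
E
```

```text
cup top [-1.9 -0.3] 0.31
cup scene [-0.3 -1.4] 0.87
jar_yellow top [-2.   0.2] 0.33
jar_yellow scene [-0.4 -1.3] 0.51
jar_blue top [-1.5  0.3] 0.43
jar_blue scene [-0.4 -1.4] 0.39
vase top [-3.1 -0.7] 0.82
vase scene [ 0.7 -4.9] 1.28
jar_green scene [ 1.2 -3.7] 0.32
```

All are within 5 mm of their bay centres, well inside tolerance.

```bash
python3 -c "
from station import *
print(sign_off())"
```

```text
the job is handed in; nothing more can be done
None
```

Both painting kits are made up and handed in: all five pieces stand upright within about 5 mm of their bay centres by camera check, and the red and black jars were not touched.

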